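# Lock the bayonet lid of the heated specimen pot and start it

### The job

The lid is sitting loose in the mouth of the heated specimen pot: press it down against its spring, twist it clockwise (seen from above) as far as it goes, and let it spring up into its notches so that it is locked. Then push the lever on the control box all the way over, away from the robot, to start the heater, and let go of everything. Do not knock over the brown bottle or the clear beaker.

Things in the scene. Friction and masses are not known exactly. Their poses are not given: they have to be found in the camera images.
- pot: Round heated pot, fixed: white base 170 mm across, 30 mm high; steel pot 127 mm across, rim 110 mm above the table. Origin on its axis at table level, z up. Its x axis (either way) is where the lid's bar points when locked; ribs on the rim mark it. Pressed down, the lid turns about 55 degrees clockwise to there, solid stop about 5 degrees past it; let go within 4 degrees of it, it springs up and locks.
- pot_rib (a point): One of two small raised ribs (12 mm wide, 7 mm high) opposite each other on top of the pot's rim, 57 mm from its axis, 113 mm above the table, on the pot's +x side: locked direction. The lid's lugs start in two gaps of the aluminium collar inside the rim (82 mm bore), 55 degrees counter-clockwise from the ribs seen from above; under the collar runs the track to the notches.
- follower (a joint): How far the spring plate under the lid is pushed down, in m: 0 at the start (lid loose), at least 0.014 for the lid to turn, 0.022 at the bottom of travel, about 0.006 when locked. It pushes up with 7 N at 0, 13 N at 0.014 and 16 N at 0.022. A lid let go between gap and notch stays caught at about 0.014.
- lid_bar (a point): Centre of the black bar handle (74 long, 18 wide, 40 mm high, ends alike) on the loose aluminium lid (78 mm across, 0.28 kg). x along the bar, z up. Lid's flat top 20 mm below this point, underside 50 mm below; two lugs 16 wide, 6 thick along +x and -x reach 47 mm from the axis, 38 to 44 mm below. Point 148 mm above the table at the start, 142 locked, bar then in line with the ribs.
- control: White control box, fixed to the table, 150 mm (x) by 130 mm (y) by 50 mm high, origin at the centre of its underside, x axis pointing away from the robot more or less. On its top centre stands a grey block 70 x 50 x 25 mm (top 75 mm above the table) with the lever.
- start_tip (a point): Centre of the 26 mm black ball at the end of the start lever. Steel rod 10 mm thick, 80 mm from ball centre to pivot; pivot 72 mm above the table over the control box's origin. It leans 0.5 rad either way, ball then 142 mm above the table and 38 mm to the box's -x (off) or +x (on); it swings in the box's x-z plane.
- start (a joint): Angle of the start lever: 0 leaning towards the robot (off), 1.0 rad leaning away from the robot, at its far stop (on). It stays where it is left and takes about 1 N at the ball.
- bottle: Brown glass bottle with black cap, 54 mm across, 120 mm high, standing loose between pot and control box; origin at the centre of its underside, z up.
- beaker: Clear open beaker, 64 mm across, 80 mm high, standing loose beyond the bottle; origin at the centre of its underside, z up.

How it is judged:
By the outcome, as a careful person would: the job done as asked, in the order asked, and still so for the second after the job is handed in, with the robot touching nothing.
It also fails if it takes over 48 s, if anything falls off the work surface, if the arm or the gripper's body presses on something with over 40 N, if the wrist force passes 120 N, or if a joint passes its speed limit or range.

### The arm

A 7-joint arm with a two-finger parallel gripper is mounted at the origin on the work surface. World frame = base frame: x ahead of the robot, y to its left, z up, the work surface at z = 0. Lengths are in m, angles in rad, forces in N, time in s.
With the tool pointing down it reaches from about 0.425 to 0.875 m from the base axis. Payload 4.7 kg.
Tool frame: the origin (TCP) lies at the very end of the fingers, on their centre line; the grasp point (between the pads) lies 19 mm behind it; z points along the fingers, y is the line along which they close (so a half turn about z gives the same grasp; the last joint's range is limited). The gripper opens to 87 mm and grips with 3 to 60 N. Pads are 19 mm wide; open, the fingers measure 117 mm over their backs; the gripper's body (75 mm by 190 mm) begins 51 mm behind the grasp point.
Start: joints at [-1.194, 0.321, -0.07, 1.45, 0.023, 1.371, -0.057], TCP at [0.231, 0.608, 0.223] pointing down, gripper open.
Joint ranges: [-2.86, 2.86], [-0.3, 2.09], [-1.38, 1.24], [0.06, 2.45], [-1.56, 4.7], [0.09, 2.05], [-2.69, 2.69]. Speed limits (rad/s): [2.57, 2.57, 3.14, 3.14, 3.14, 3.14, 3.14].

### API

Orientations are given as a rotation vector (axis times angle).
In Python, from bench import ctrl, imaging, ticket gives the robot as it stands.
- The arm moves only by the tool jog_arm, never from a script. Its argument "rows" is text: rows parted by semicolons, each of 7 numbers parted by spaces: the shift along the tool's x, y, z in cm, then the turn, a rotation vector about the tool's x, y, z in rad, then the closure, from -1 (fully open) to 1 (shut), so that 0 is half open. A call has 1 to 5 rows; each row shifts and turns the commanded pose from where the row before left it, along the tool's axes as they then stand; what a row does not reach is not made up. A row lasts 1/8 s, in which the tool goes at most 62.5 mm and 10.7 degrees, less where a joint would pass 70% of its speed; a pose out of reach is approached as far as the arm can. A call with a gripper value outside its range is refused whole. The fingers move at their own pace and stop on an object; "force" is the grip in N (left out, the last holds). Time passes only in rows, so rows that do not move let the fingers close. It gives the time, the measured TCP pose, the force, the opening and the grip force at its end, in the units of the state.
- ctrl.get_state(): the state, without advancing time (a new reading comes with each control period).
- imaging.get_image(name): name is "scene" or "top" or "wrist"; returns a dict with "img" (384x512x3 uint8, blue, green, red), "vertical_fov" (degrees; the focal length in pixels is half the picture's height over the tangent of half this angle, whatever the lens; pixels are square), "cx", "cy" (the principal point, pixels), "origin" and "orientation" of the camera in the world. Camera axes: x right, y down, z forward; pixel columns grow to the right and rows downward; lengths in m; the calibration is good to about 2 mm. A picture is of the moment at which its call begins. There is no depth.
- ticket.close_job(): hands the job in; it is judged then, once.
The state is a dict: "time": time; "joint_positions": joint angles; "qd": joint speeds; "joint_torque": joint torques, N m; "position": TCP position; "tool_rot": TCP orientation; "ft_force": force on the tool from outside, world axes, zero at the start; "torque": the same for the moment, N m; "grip_width": opening from 0.0 (shut) to 1.0 (fully open); "grip_force": force on a finger pad.
Only numpy, scipy, OpenCV 4.12 (cv2) and the standard library are available. Lean on these libraries where they do the work, as an engineer would, in place of code of your own. Each camera call takes 0.05 s, during which the arm holds its last target. There are 200 camera calls.

## Working session

There is one attempt and no reset: what is moved stays moved. The work goes in short steps, Python scripts to look and compute and a tool call to move; the robot and the scene stay as the last step left them, time stands still between calls to the robot, and variables do not carry over. Pictures are saved under pics/ and viewed, at most 10 in all, crops included, and the job is handed in when it is done.

Besides the shell and the picture viewer there is one more tool, called after "Emit:" by a JSON object that holds its "fn" and its "kwargs". jog_arm: Moves the arm, as the interface text tells. Its arguments: {"type":"object","properties":{"rows":{"type":"string"},"force":{"type":"number"}},"required":["rows"]}

```bash
ls; mkdir -p pics; python3 - <<'E'
from bench import ctrl, imaging
import cv2
print(ctrl.get_state())
for n in ("scene","top"):
    d=imaging.get_image(n); cv2.imwrite(f"pics/{n}0.png",d.pop("img")); print(n,d)
E
```

```text
pics
{'time': 0.0, 'joint_positions': array([-1.19390414,  0.32182893, -0.070074  ,  1.45168538,  0.02265708,
        1.37080169, -0.05691781]), 'qd': array([-0.00028251, -0.00034507,  0.00076969,  0.0015786 , -0.00088158,
       -0.00084476, -0.00096956]), 'joint_torque': array([ 4.82808025e-05, -4.91281736e+01, -4.03738786e-01, -3.12536788e+01,
       -6.39250455e-02,  4.34551982e-02,  1.73414060e-04]), 'position': array([0.23054972, 0.6071398 , 0.22145239]), 'tool_rot': array([-5.66695636e-01, -3.08986125e+00,  3.02763166e-03]), 'ft_force': array([0.76669722, 0.49617368, 0.4393539 ]), 'torque': array([ 0.04824298,  0.06820708, -0.05577643]), 'grip_force': 0.0, 'grip_width': 1.0037912240187572}
scene {'vertical_fov': 55.99567104355524, 'cx': 256.6331476863822, 'cy': 192.45479801214685, 'origin': array([0.95293079, 0.19537632, 0.78811979]), 'orientation': array([-1.45172241, -2.38481903,  0.63526038])}
top {'vertical_fov': 42.989809556796054, 'cx': 259.14948121791366, 'cy': 195.2072162398001, 'origin': array([ 0.41142507, -0.00648319,  1.22882344]), 'orientation': array([-2.10631665,  2.16573822, -0.16062699])}
```

View pics/scene0.png

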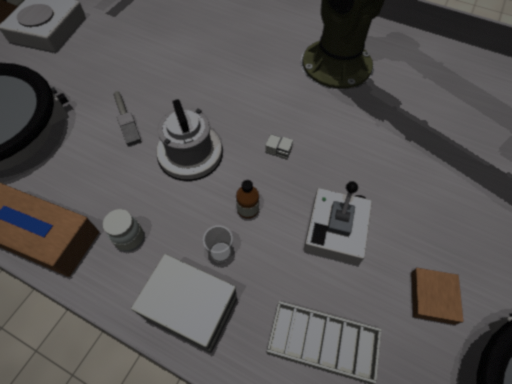

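View pics/top0.png

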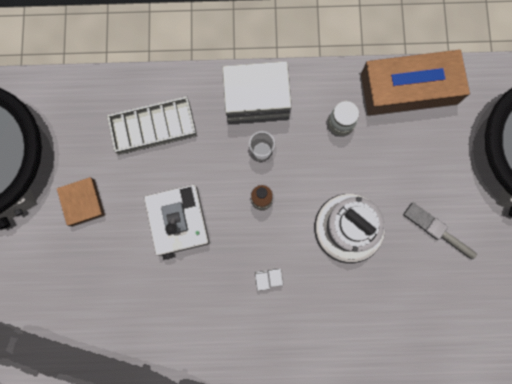

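Scene: pot at about (188,140) with the lid's bar, bottle (247,200), beaker (218,243), control box (340,225) with ball (352,187). Top: pot (352,228), bottle (262,197), beaker (262,147), box (177,220), ball (172,229). Next I enlarge the pot and the box.

```bash
cat > h.py <<'E'
import numpy as np, cv2
from scipy.spatial.transform import Rotation as R
def ray(d,u,v):
    f=192/np.tan(np.radians(d["vertical_fov"]/2))
    return R.from_rotvec(d["orientation"]).apply([(u-d["cx"])/f,(v-d["cy"])/f,1.])
def onz(d,u,v,z):
    r=ray(d,u,v); o=np.array(d["origin"]); return (o+r*(z-o[2])/r[2])[:2].round(4)
def proj(d,p):
    f=192/np.tan(np.radians(d["vertical_fov"]/2))
    c=R.from_rotvec(d["orientation"]).inv().apply(np.array(p)-d["origin"]); return (c[0]/c[2]*f+d["cx"],c[1]/c[2]*f+d["cy"])
E
python3 - <<'E'
from h import *; from bench import imaging
d=imaging.get_image("top"); im=d["img"]
z=lambda x,y:cv2.resize(im[y:y+80,x:x+80],(400,400),interpolation=cv2.INTER_CUBIC)
cv2.imwrite("pics/crop1.png",np.clip(np.hstack([z(312,188),z(137,180)])*1.5,0,255))
for n,u,v,h in [("pot",350.5,228,.03),("bottlecap",262,190,.12),("bottle",262,197,.06),("beaker",262,147,.04),("ball",172,229,.142),("box",176,220,.05)]: print(n,onz(d,u,v,h))
E
```

```text
pot [ 0.5136 -0.2228]
bottlecap [ 0.5993 -0.0078]
bottle [ 0.5923 -0.0074]
beaker [ 0.7222 -0.0109]
ball [0.5129 0.1959]
box [0.5432 0.2033][ WARN:0@0.684] global loadsave.cpp:1063 imwrite_ Unsupported depth image for selected encoder is fallbacked to CV_8U.
```

View pics/crop1.png

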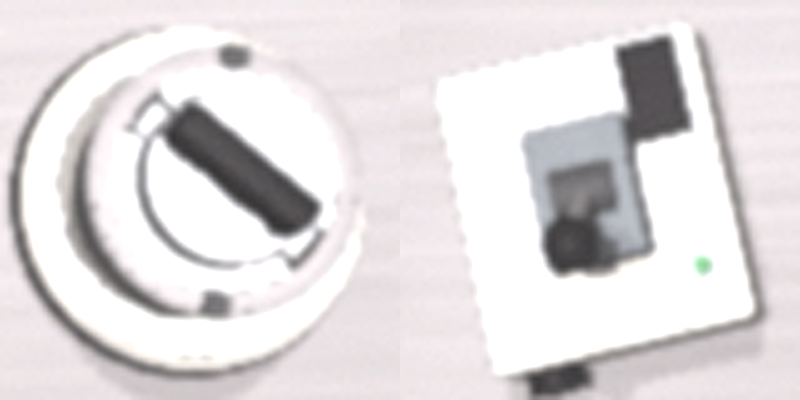

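Crop (5x) shows ribs at px (359,199.4) and (355.2,248.8), the bar centre about (361,221.6) running upper-left to lower-right, the ball at (171.6,229), box corners around (145,195.6), (195,185), (209,243.6), (157,255).

```bash
cat >> h.py <<'E'
def bar(d,z,box):
    x,y,w,h=box; m=(d["img"][y:y+h,x:x+w].max(2)<60).astype(np.uint8)
    c=max(cv2.findContours(m,cv2.RETR_EXTERNAL,cv2.CHAIN_APPROX_NONE)[0],key=cv2.contourArea)
    P=np.array([onz(d,u+x,v+y,z) for u,v in c[:,0]])
    (cx,cy),wh,a=cv2.minAreaRect((P*1000).astype(np.float32)); B=cv2.boxPoints(((cx,cy),wh,a))
    e=B[1]-B[0] if np.linalg.norm(B[1]-B[0])>np.linalg.norm(B[2]-B[1]) else B[2]-B[1]
    return cx,cy,wh,np.degrees(np.arctan2(e[1],e[0]))%180
E
python3 - <<'E'
from h import *; from bench import imaging,ctrl
d=imaging.get_image("top")
print("bar",bar(d,.165,(335,202,45,45)))
a,b=onz(d,359,199.4,.117),onz(d,355.2,248.8,.117); print("ribs",a,b,(a+b)/2,np.linalg.norm(a-b),np.degrees(np.arctan2(*(a-b)[::-1])))
C=[onz(d,*p,.05) for p in [(145,195.6),(195,185),(209,243.6),(157,255)]]; print("box",C,np.mean(C,0))
x=C[0]+C[1]-C[2]-C[3]; print(np.degrees(np.arctan2(x[1],x[0])), np.linalg.norm(x)/2)
r=R.from_rotvec(ctrl.get_state()["tool_rot"]).as_matrix(); print(r.round(3))
E
```

```text
bar (514.7821044921875, -218.92491149902344, (69.81814575195312, 19.319747924804688), np.float32(47.733932))
ribs [ 0.5715 -0.2303] [ 0.4587 -0.215 ] [ 0.5151  -0.22265] 0.11383290385472912 -7.7243619093499785
box [array([0.6055, 0.2794]), array([0.6284, 0.1565]), array([0.4838, 0.1236]), array([0.4599, 0.2491])] [0.5444  0.20215]
12.286083632602299 0.14850107743716878
[[-0.935  0.355 -0.   ]
 [ 0.355  0.935 -0.001]
 [-0.    -0.001 -1.   ]]
```

Emit:
{"fn": "jog_arm", "kwargs": {"rows": "-4.4 -0.3 0 0 0 0.073 0;-4.4 -0.3 0 0 0 0.073 0;-4.4 -0.3 0 0 0 0.073 0;-4.4 -0.3 0 0 0 0.073 0;-4.4 -0.3 0 0 0 0.073 0"}}

```text
time: 0.82
position: [0.4156, 0.4871, 0.2223]
tool_rot: [-1.122, -2.935, 0.0]
ft_force: [0.9, 0.5, -0.9]
grip_width: 0.544
grip_force: 0.0
```

Emit:
{"fn": "jog_arm", "kwargs": {"rows": "-4.4 -0.3 0 0 0 0.073 0;-4.4 -0.3 0 0 0 0.073 0;-4.4 -0.3 0 0 0 0.073 0;-4.4 -0.3 0 0 0 0.073 0;-4.4 -0.3 0 0 0 0.073 0"}}

```text
time: 1.45
position: [0.5442, 0.3094, 0.2223]
tool_rot: [-1.636, -2.682, 0.0]
ft_force: [-0.0, 0.2, -0.5]
grip_width: 0.501
grip_force: 0.0
```

Emit:
{"fn": "jog_arm", "kwargs": {"rows": "-4.4 -0.3 0 0 0 0.073 0;-4.4 -0.3 0 0 0 0.073 0;-4.4 -0.3 0 0 0 0.073 0;-4.4 -0.3 0 0 0 0.073 0;-4.4 -0.3 0 0 0 0.073 0"}}

```text
time: 2.08
position: [0.6009, 0.0976, 0.2224]
tool_rot: [-2.095, -2.341, 0.0]
ft_force: [0.6, -0.1, 0.2]
grip_width: 0.502
grip_force: 0.0
```

Emit:
{"fn": "jog_arm", "kwargs": {"rows": "-4.4 -0.3 0 0 0 0.073 0;-4.4 -0.3 0 0 0 0.073 0;-4.4 -0.3 0 0 0 0.073 0;-4.4 -0.3 0 0 0 0.073 0;-4.4 -0.3 0 0 0 0.073 0"}}

```text
time: 2.7
position: [0.5783, -0.1206, 0.2224]
tool_rot: [-2.485, -1.922, -0.0]
ft_force: [0.6, 0.4, 0.0]
grip_width: 0.502
grip_force: 0.0
```

```bash
cat >> h.py <<'E'
def go(s,p,yaw):
    """tool-frame shift (cm) and turn to reach p with tool down, tool x at yaw deg"""
    r=R.from_rotvec(s["tool_rot"]); y=np.radians(yaw); c,n=np.cos(y),np.sin(y)
    t=R.from_matrix(np.array([[c,n,0],[n,-c,0],[0,0,-1.]]))
    m=r.as_matrix()
    print("pos",s["position"].round(4),"yaw",np.degrees(np.arctan2(m[1,0],m[0,0])).round(1),"j",s["joint_positions"].round(2),"F",s["ft_force"].round(1),"t",s["time"])
    print("shift",(r.inv().apply(np.array(p)-s["position"])*100).round(2),"turn",(r.inv()*t).as_rotvec().round(3))
E
python3 - <<'E'
from h import *; from bench import ctrl
go(ctrl.get_state(),[.515,-.2215,.20],47.5)
E
```

```text
pos [ 0.5783 -0.1206  0.2224] yaw 75.4 j [-0.33  0.21  0.57  1.62 -0.12  1.34  0.  ] F [0.6 0.4 0. ] t 2.7
shift [-11.36  -3.59   2.24] turn [ 0.    -0.     0.487]
```

Emit:
{"fn": "jog_arm", "kwargs": {"rows": "-3.8 -1.2 0.7 0 0 0 0;-3.8 -1.2 0.7 0 0 0 0;-3.76 -1.19 0.84 0 0 0 0;0 0 0 0 0 0.162 0;0 0 0 0 0 0.162 0"}}

```text
time: 3.32
position: [0.515, -0.2209, 0.2]
tool_rot: [-2.766, -1.489, -0.0]
ft_force: [0.5, 0.0, -0.6]
grip_width: 0.499
grip_force: 0.0
```

Emit:
{"fn": "jog_arm", "kwargs": {"rows": "0 0 0 0 0 0.162 0;0 0 0 0 0 0 0"}}

```text
time: 3.58
position: [0.5155, -0.2202, 0.2]
tool_rot: [-2.872, -1.273, 0.0]
ft_force: [0.1, 0.1, 0.1]
grip_width: 0.501
grip_force: 0.0
```

```bash
python3 - <<'E'
from h import *; from bench import ctrl,imaging
go(ctrl.get_state(),[.515,-.2215,.13],47.5)
d=imaging.get_image("wrist"); cv2.imwrite("pics/w1.png",d["img"])
for p in [(.515,-.2215,.168),(.572,-.229,.117),(.4585,-.214,.117),(.515-.037*.676,-.2215-.037*.737,.168),(.515+.037*.676,-.2215+.037*.737,.168)]: print(np.round(proj(d,p),1))
E
```

```text
pos [ 0.5155 -0.2202  0.2   ] yaw 47.8 j [-0.26  0.16  0.69  1.73 -0.11  1.29 -0.29] F [0.1 0.1 0.1] t 3.575
shift [-0.13  0.05  7.  ] turn [-0.    -0.     0.006]
[251.8 225.3]
[315.1 159.2]
[193.  239.8]
[251.4 278.1]
[252.2 167.1]
```

View pics/w1.png

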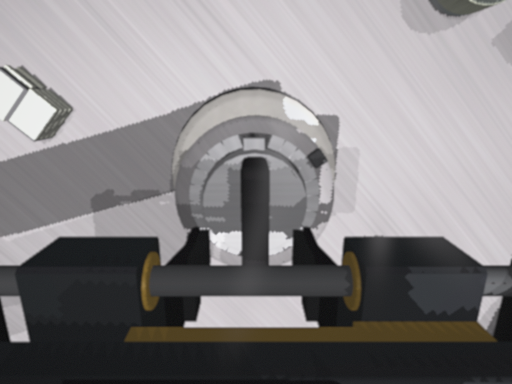

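The wrist view shows the bar centred between the fingers (column 256), far end at (256,158), rib at (318,157). This agrees with the estimate to about 2 mm, so I descend and grip.

Emit:
{"fn": "jog_arm", "kwargs": {"rows": "0 0 2.3 0 0 0 0;0 0 2.3 0 0 0 0;0 0 1.6 0 0 0 0;0 0 0.6 0 0 0 0;0 0 0 0 0 0 0"}}

```text
time: 4.25
position: [0.5156, -0.2204, 0.1322]
tool_rot: [2.873, 1.271, -0.0]
ft_force: [0.5, 0.4, 0.7]
grip_width: 0.497
grip_force: 0.0
```

Emit:
{"fn": "jog_arm", "kwargs": {"rows": "0 0 0 0 0 0 1;0 0 0 0 0 0 1;0 0 0 0 0 0 1;0 0 0 0 0 0 1;0 0 0 0 0 0 1", "force": 50}}

```text
time: 4.88
position: [0.5163, -0.2209, 0.1326]
tool_rot: [2.872, 1.27, 0.002]
ft_force: [2.0, -2.0, 0.7]
grip_width: 0.203
grip_force: 50.0
```

Emit:
{"fn": "jog_arm", "kwargs": {"rows": "0 0 0.6 0 0 0 1;0 0 0.6 0 0 0 1;0 0 0.4 0 0 0 1;0 0 0.3 0 0 0 1;0 0 0 0 0 0 1"}}

```text
time: 5.5
position: [0.5164, -0.2209, 0.1146]
tool_rot: [2.872, 1.27, 0.003]
ft_force: [-0.9, -1.7, 9.7]
grip_width: 0.2
grip_force: 50.0
```

Emit:
{"fn": "jog_arm", "kwargs": {"rows": "0 0 0.2 0 0 0 1;0 0 0 0 0 0.1 1;0 0 0 0 0 0.1 1;0 0 0 0 0 0 1"}}

```text
time: 6.0
position: [0.517, -0.2206, 0.1131]
tool_rot: [2.985, 0.977, 0.004]
ft_force: [0.1, -0.4, 10.7]
grip_width: 0.2
grip_force: 50.0
```

Emit:
{"fn": "jog_arm", "kwargs": {"rows": "0 0 0 0 0 0.15 1;0 0 0 0 0 0.15 1;0 0 0 0 0 0.15 1;0 0 0 0 0 0.15 1;0 0 0 0 0 0 1"}}

```text
time: 6.62
position: [0.5173, -0.2206, 0.1131]
tool_rot: [3.141, 0.05, 0.006]
ft_force: [0.7, 0.3, 9.8]
grip_width: 0.206
grip_force: 50.0
```

```bash
python3 - <<'E'
from h import *; from bench import ctrl,imaging
s=ctrl.get_state(); go(s,[.515,-.2215,.113],-7.5); print(s["torque"])
E
```

```text
pos [ 0.5173 -0.2206  0.1131] yaw 1.8 j [-0.33  0.27  0.79  1.83 -0.21  1.12 -1.  ] F [0.7 0.3 9.8] t 6.625
shift [-0.24  0.09  0.01] turn [ 0.    -0.004  0.163]
[-0.02041572  0.16772284 -0.11559622]
```

Emit:
{"fn": "jog_arm", "kwargs": {"rows": "0 0 0 0 0 0.09 1;0 0 0 0 0 0.07 1;0 0 0 0 0 0 1"}}

```text
time: 7.0
position: [0.5173, -0.2206, 0.1131]
tool_rot: [3.135, -0.199, 0.006]
ft_force: [-0.8, -0.6, 9.9]
grip_width: 0.202
grip_force: 50.0
```

```bash
python3 - <<'E'
from h import *; from bench import ctrl
s=ctrl.get_state(); go(s,[.515,-.2215,.113],-7.5); print(s["torque"])
E
```

```text
pos [ 0.5173 -0.2206  0.1131] yaw -7.3 j [-0.35  0.27  0.82  1.83 -0.22  1.12 -1.15] F [-0.8 -0.6  9.9] t 7.0
shift [-0.22  0.12  0.01] turn [-0.    -0.004  0.004]
[-0.02993467  0.1738145   0.02173605]
```

Emit:
{"fn": "jog_arm", "kwargs": {"rows": "0 0 0 0 0 0.04 1;0 0 0 0 0 0.04 1;0 0 0 0 0 0 1"}}

```text
time: 7.38
position: [0.5169, -0.2216, 0.1131]
tool_rot: [3.124, -0.324, 0.005]
ft_force: [-0.1, -1.4, 10.7]
grip_width: 0.206
grip_force: 50.0
```

```bash
python3 - <<'E'
from h import *; from bench import ctrl
s=ctrl.get_state(); go(s,[.515,-.2215,.113],-7.5); print(s["torque"])
E
```

```text
pos [ 0.5169 -0.2216  0.1131] yaw -11.9 j [-0.36  0.28  0.84  1.83 -0.23  1.12 -1.23] F [-0.1 -1.4 10.7] t 7.375
shift [-0.19  0.03  0.01] turn [ 0.001 -0.003 -0.076]
[-0.40186709  0.32013687  0.24115159]
```

Emit:
{"fn": "jog_arm", "kwargs": {"rows": "0 0 0 0 0 -0.04 1;0 0 0 0 0 -0.04 1;0 0 0 0 0 0 1"}}

```text
time: 7.75
position: [0.517, -0.2212, 0.1131]
tool_rot: [3.135, -0.2, 0.005]
ft_force: [-0.3, -1.1, 10.8]
grip_width: 0.201
grip_force: 50.0
```

Emit:
{"fn": "jog_arm", "kwargs": {"rows": "0 0 -0.4 0 0 0 1;0 0 -0.4 0 0 0 1;0 0 -0.4 0 0 0 1;0 0 0 0 0 0 1"}}

```text
time: 8.25
position: [0.5169, -0.2213, 0.1247]
tool_rot: [3.134, -0.2, 0.005]
ft_force: [0.8, -1.5, 6.4]
grip_width: 0.205
grip_force: 50.0
```

```bash
python3 - <<'E'
from h import *; from bench import ctrl
s=ctrl.get_state(); go(s,[.515,-.2215,.113],-7.5); print(s["torque"])
E
```

```text
pos [ 0.5169 -0.2213  0.1247] yaw -7.3 j [-0.36  0.26  0.83  1.82 -0.21  1.15 -1.16] F [ 0.8 -1.5  6.4] t 8.25
shift [-0.19  0.05  1.17] turn [ 0.001 -0.003  0.003]
[-0.48398971 -0.03534287 -0.06887128]
```

Emit:
{"fn": "jog_arm", "kwargs": {"rows": "0 0 -0.15 0 0 0 1;0 0 0 0 0 0 1;0 0 0 0 0 0 -0.1;0 0 0 0 0 0 -0.1;0 0 0 0 0 0 -0.1"}}

```text
time: 8.88
position: [0.515, -0.2198, 0.124]
tool_rot: [-3.135, 0.199, 0.002]
ft_force: [0.7, 0.3, -0.7]
grip_width: 0.461
grip_force: 0.0
```

Emit:
{"fn": "jog_arm", "kwargs": {"rows": "0 0 0 0 0 0 -0.1;0 0 -1.5 0 0 0 -0.1;0 0 -3 0 0 0 -0.1;0 0 -3 0 0 0 -0.1;0 0 -3 0 0 0 -0.1"}}

```text
time: 9.5
position: [0.5157, -0.2206, 0.2318]
tool_rot: [-3.135, 0.2, -0.002]
ft_force: [-0.1, -0.0, 0.4]
grip_width: 0.553
grip_force: 0.0
```

```bash
python3 - <<'E'
from h import *; from bench import ctrl,imaging
s=ctrl.get_state(); go(s,[.43,.18,.235],0); print(s["torque"])
d=imaging.get_image("wrist"); t=imaging.get_image("scene")
a=d["img"]; b=cv2.resize(t["img"][80:190,140:240],(350,385))[:384]
cv2.imwrite("pics/w2.png",np.hstack([a[:,100:500],b]))
E
```

```text
pos [ 0.5157 -0.2206  0.2318] yaw -7.3 j [-0.41  0.16  0.85  1.69 -0.12  1.35 -1.23] F [-0.1 -0.   0.4] t 9.5
shift [-13.6  -38.64  -0.33] turn [-0.    -0.001 -0.128]
[0.01431573 0.11112602 0.01975137]
```

View pics/w2.png

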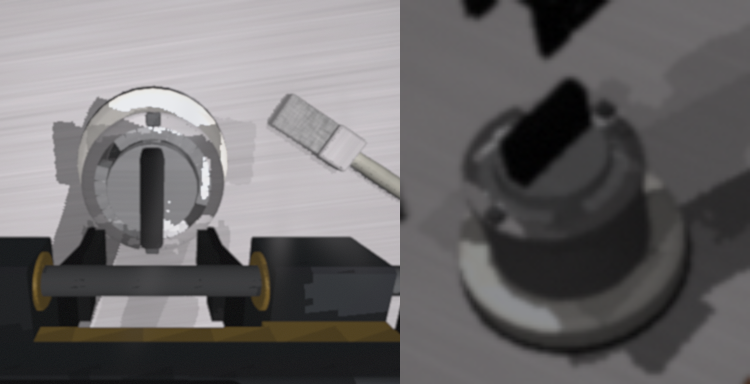

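The wrist view shows the bar, column 152, in line with the ribs at (153,118) and (152,250). The scene view agrees, and the spring force was still there at 8 mm depth, so the lid is in its notch. Now the lever, with fingers shut.

Emit:
{"fn": "jog_arm", "kwargs": {"rows": "-1.27 -4.95 0 0 0 0 1;-1.27 -4.95 0 0 0 0 1;-1.27 -4.95 0 0 0 0 1;-1.27 -4.95 0 0 0 0 1;-1.27 -4.95 0 0 0 0 1", "force": 20}}

```text
time: 10.22
position: [0.4834, 0.0348, 0.2298]
tool_rot: [-3.135, 0.2, -0.001]
ft_force: [1.4, 0.7, -0.0]
grip_width: 0.069
grip_force: 0.0
```

Emit:
{"fn": "jog_arm", "kwargs": {"rows": "-1.27 -4.95 0 0 0 0 1;-1.27 -4.95 0 0 0 0 1;-1.27 -4.95 0 0 0 0 1;0 0 0 0 0 -0.171 1;0 0 0 0 0 -0.171 1"}}

```text
time: 10.85
position: [0.4646, 0.1859, 0.2294]
tool_rot: [3.122, 0.348, -0.001]
ft_force: [-0.3, -1.3, 0.1]
grip_width: 0.005
grip_force: 0.0
```

Emit:
{"fn": "jog_arm", "kwargs": {"rows": "0 0 0 0 0 0 1;0 0 0 0 0 0 1"}}

```text
time: 11.1
position: [0.465, 0.1851, 0.2296]
tool_rot: [-3.124, -0.332, 0.0]
ft_force: [0.5, -0.3, -0.7]
grip_width: 0.011
grip_force: 0.0
```

```bash
python3 - <<'E'
from h import *; from bench import ctrl,imaging
s=ctrl.get_state(); go(s,[.469,.1858,.135],12.3)
d=imaging.get_image("wrist"); t=imaging.get_image("scene")
print(proj(d,(.507,.194,.142)),proj(t,(.507,.194,.142)), bar(t,.162,(165,90,40,50)))
b=cv2.resize(t["img"][160:270,290:390],(350,385))[:384]
cv2.imwrite("pics/w3.png",np.hstack([d["img"][:,100:500],b]))
E
```

```text
pos [0.465  0.1851 0.2296] yaw 12.1 j [-0.88 -0.01  0.44  1.82  0.01  1.34 -1.79] F [ 0.5 -0.3 -0.7] t 11.1
shift [0.4  0.02 9.46] turn [-0.     0.    -0.003]
(np.float64(250.80637686096685), np.float64(142.88034854211202)) (np.float64(350.4883333780509), np.float64(183.63578269072318)) (530.4008178710938, -208.85089111328125, (39.88039779663086, 89.7117919921875), np.float32(173.5608))
```

View pics/w3.png

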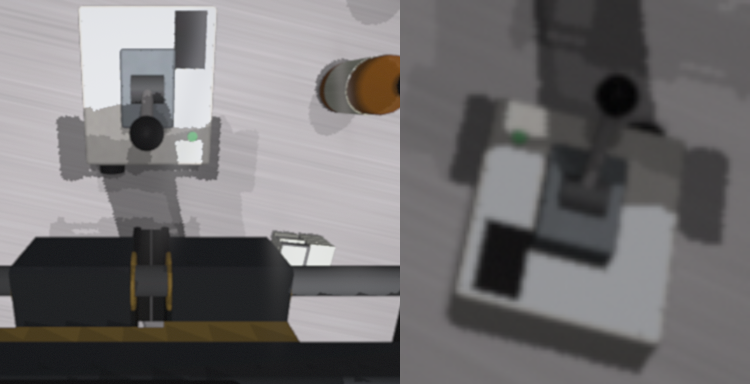

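Wrist view: the ball is at (247,132), straight ahead of the shut fingers and slightly farther than predicted. There is room to descend and push along tool x.

Emit:
{"fn": "jog_arm", "kwargs": {"rows": "0 0 3.2 0 0 0 1;0 0 3.2 0 0 0 1;0 0 3.0 0 0 0 1;0 0 0 0 0 0 1;1.5 0 0 0 0 0 1"}}

```text
time: 11.82
position: [0.4804, 0.1891, 0.1369]
tool_rot: [-3.122, -0.337, -0.002]
ft_force: [0.9, -0.4, 0.3]
grip_width: 0.008
grip_force: 0.0
```

Emit:
{"fn": "jog_arm", "kwargs": {"rows": "1.6 0 0 0 0 0 1;1.6 0 0 0 0 0 1;1.6 0 0 0 0 0 1;1.6 0 0 0 0 0 1;1.0 0 0 0 0 0 1"}}

```text
time: 12.45
position: [0.5533, 0.2045, 0.1355]
tool_rot: [3.123, 0.336, 0.0]
ft_force: [-1.4, 0.1, -1.1]
grip_width: 0.002
grip_force: 0.5
```

Emit:
{"fn": "jog_arm", "kwargs": {"rows": "0.4 0 0 0 0 0 1;0.2 0 0 0 0 0 1;0 0 0 0 0 0 1"}}

```text
time: 12.82
position: [0.5579, 0.2056, 0.1358]
tool_rot: [-3.123, -0.337, -0.0]
ft_force: [-0.5, -0.1, -0.8]
grip_width: 0.004
grip_force: 0.1
```

Not at the stop yet; push on in small steps.

Emit:
{"fn": "jog_arm", "kwargs": {"rows": "0.4 0 0 0 0 0 1;0.3 0 0 0 0 0 1;0 0 0 0 0 0 1"}}

```text
time: 13.2
position: [0.5619, 0.2068, 0.1354]
tool_rot: [3.123, 0.338, -0.01]
ft_force: [-8.1, -1.1, 3.5]
grip_width: -0.0
grip_force: 4.2
```

Emit:
{"fn": "jog_arm", "kwargs": {"rows": "0.2 0 0 0 0 0 1;0.2 0 0 0 0 0 1;0 0 0 0 0 0 1"}}

```text
time: 13.58
position: [0.5625, 0.207, 0.1352]
tool_rot: [3.122, 0.338, -0.022]
ft_force: [-17.9, -5.2, 10.7]
grip_width: 0.01
grip_force: 8.8
```

At the hard stop. Back off, rise, and check.

Emit:
{"fn": "jog_arm", "kwargs": {"rows": "-1.5 0 0 0 0 0 1;-3 0 0 0 0 0 1;-4 0 0 0 0 0 1;0 0 -4 0 0 0 1;0 0 -5 0 0 0 1"}}

```text
time: 14.2
position: [0.4846, 0.1895, 0.226]
tool_rot: [-3.123, -0.337, 0.001]
ft_force: [0.6, -0.5, 0.3]
grip_width: 0.005
grip_force: 0.0
```

Emit:
{"fn": "jog_arm", "kwargs": {"rows": "-1 0 -3 0 0 0 1;0 0 0 0 0 0 1;0 0 0 0 0 0 1"}}

```text
time: 14.58
position: [0.4757, 0.1876, 0.255]
tool_rot: [-3.123, -0.337, -0.0]
ft_force: [0.5, 0.3, -0.5]
grip_width: 0.009
grip_force: 0.0
```

```bash
python3 - <<'E'
from h import *; from bench import ctrl,imaging
s=ctrl.get_state(); go(s,[.469,.1858,.135],12.3)
t=imaging.get_image("scene"); w=imaging.get_image("wrist")
o=np.array([.547,.203]);k=np.array([.977,.213])
print("ball on/off pred",proj(t,[*(o+.038*k),.142]),proj(t,[*(o-.038*k),.142]))
# bar end heights: predicted bar-top centre if locked / caught
for h in (.162,.154): print(h,proj(t,(.516,-.2215,h)))
cv2.imwrite("pics/end.png",cv2.resize(t["img"][70:270,130:396],(798,600)))
E
```

```text
pos [0.4757 0.1876 0.255 ] yaw 12.3 j [-0.89 -0.    0.46  1.76  0.    1.39 -1.78] F [ 0.5  0.3 -0.5] t 14.575
shift [-0.7   0.04 12.  ] turn [-0. -0.  0.]
ball on/off pred (np.float64(345.44698503167757), np.float64(216.2214947278252)) (np.float64(350.431029763849), np.float64(184.8412654761681))
0.162 (np.float64(180.1339116726743), np.float64(110.94882184833294))
0.154 (np.float64(180.73749060963522), np.float64(113.35193544680054))
```

View pics/end.png

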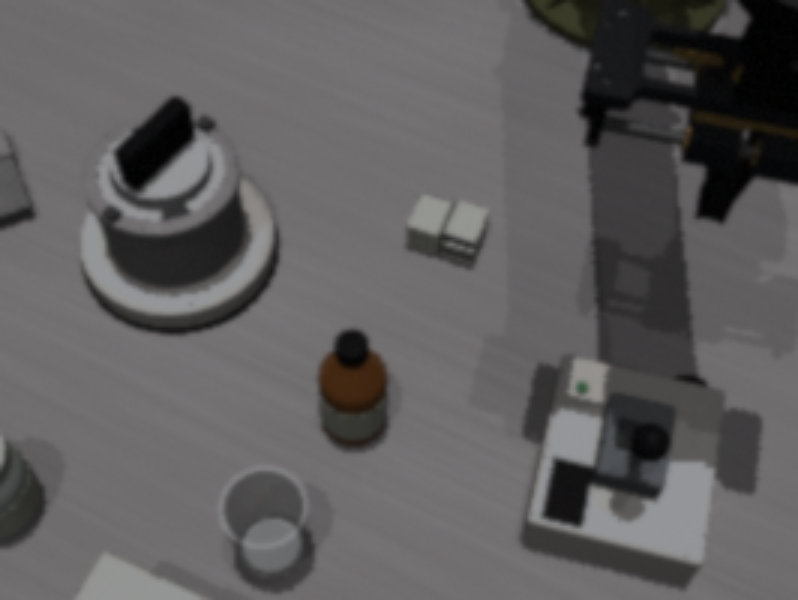

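The final view shows the ball at (346.7,216.7) against a predicted "on" position of (345.4,216.2). The bar is in line with the ribs, and the bottle and beaker are standing.

```bash
python3 -c "
from bench import ticket; print(ticket.close_job())"
```

```text
the job is handed in; nothing more can be done
None
```

I pressed, twisted and locked the lid in its notches, then pushed the start lever to its far stop; the bottle and beaker are still standing, the arm is clear of everything, and the job was handed in at about 15 s of robot time.

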